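Flip the empty cane tray's marker to red

TASK

On the bamboo worker's bench three stock trays each have a hinged flip marker in front, green side up for 'in stock'. One tray has run empty: push its marker up and all the way over its hinge with the fingertips so that it lies fully down on the other side with the red face up. Do not pinch the marker between the fingers, leave the other two markers as they are and everything else on the bench where it is.

Things in the scene. Friction and masses are not known exactly. Their poses are not given: they have to be found in the camera images.
- station_empty: the station whose plywood tray is EMPTY, with its flip marker in front. Fixed. Origin 110 mm straight below the hinge, at 0 to 45 mm above the table (feet differ in height; foot 130 x 130 mm, top at z = 14 mm); z up; +x points from hinge to tray, -x (about towards the robot) to where the marker lies at first; hinge along y. Tray: 140 x 110 mm, x = 95 to 235, rim at z = 55 mm.
- marker_empty (a joint): angle of the empty tray's flip marker: 0 = level on the robot's side, green up (starts at 0 to 0.2); 1.57 = upright; 3.14 = level on the tray's side, red up; stops at 0 and 3.14. The hinge is stiff: the marker stays at whatever angle it is left; at most 2 N at the free edge turns it.
- marker_empty_hinge (a point): middle of that marker's hinge axis, 110 to 155 mm above the table; axes as the station's. Heights over the station's origin: below it a post 18 mm thick (x), 80 mm wide, and a rest 34 x 60 mm, top at 104 mm; cheeks 24 mm deep at y = +-51 to 58 mm, up to 121 mm. Otherwise the space under both lying positions is open down to the foot.
- marker_empty_edge (a point): middle of that marker's free edge, 75 mm from the hinge axis; moves with the marker. The marker is a board 95 mm wide, about 75 g, 8 mm thick in all: a 4 mm wooden core with a 2 mm coloured plate, 55 x 84 mm, on each side (green and red), centred 41.5 mm from the hinge.
- station_canes: the station whose tray holds the bundle of round green canes; built like station_empty, same sizes and axes.
- marker_canes (a joint): angle of that station's flip marker, values as for marker_empty; it is right as it lies (green up) and must stay.
- station_slats: the station whose tray holds the stack of flat tan slats; built like station_empty, same sizes and axes.
- marker_slats (a joint): angle of that station's flip marker, values as for marker_empty; it is right as it lies (green up) and must stay.
- cane_bundle: loose bundle of five round canes, 115 x 66 x 43 mm, lying in its tray; origin at the centre of its underside.
- slat_bundle: loose stack of six flat slats, 115 x 75 x 36 mm, lying in its tray; origin at the centre of its underside.
- cup: loose blue ceramic cup, 60 mm across, 60 mm high, on the table on the robot's side of the stations; origin at the centre of its underside.
- stopper: loose dark wooden cylinder, 40 mm across, 45 mm high, on the table on the robot's side of the stations; origin at the centre of its underside.
- knife: loose splitting knife lying flat, 230 mm long, red handle, dark blade, 18 mm high; origin where handle and blade meet.
- mallet: loose wooden mallet lying at the right-hand side of the table.
- basin: loose shallow aluminium basin, 200 mm across, 55 mm high, at the left; origin at the centre of its underside.

How it is judged (in metres and radians):
On the way:
1. the empty tray's marker has been raised past upright (value of joint marker_empty above 1.6 rad), for 0.1 s.
At the end, for the whole second after the job is handed in: The empty tray's marker lies red face up, within 0.12 rad (7 degrees) of level, and is at rest; the other two markers are still below 0.35 rad; no loose thing has moved more than 30 mm (value of joint marker_empty above 3.02 rad and velocity of joint marker_empty between -0.05 and 0.05 rad/s and value of joint each of marker_canes, marker_slats below 0.35 rad and not (distance of cane_bundle from where it was at the start of the episode above 0.03 m) and not (distance of slat_bundle from where it was at the start of the episode above 0.03 m) and not (distance of cup from where it was at the start of the episode above 0.03 m) and not (distance of stopper from where it was at the start of the episode above 0.03 m) and not (distance of knife from where it was at the start of the episode above 0.03 m) and not (distance of mallet from where it was at the start of the episode above 0.03 m) and not (distance of basin from where it was at the start of the episode above 0.03 m)); the robot touches nothing.
It fails at once if the marker is pinched: fingers press on its green and its red face at the same time (over 1 N each) (contact force between the fingers and marker_empty_c2 above 1 N and contact force between the fingers and marker_empty_c3 above 1 N).
It fails at once if another tray's marker is raised beyond 0.5 rad (value of joint any of marker_canes, marker_slats above 0.5 rad).
It fails at once if a loose thing is lifted or moved more than 30 mm (distance of any of cane_bundle, slat_bundle, cup, stopper, knife, mallet, basin from where it was at the start of the episode above 0.03 m).
It also fails if it takes over 42 s, if anything falls off the work surface, if the arm or the gripper's body presses on something with over 40 N, if the wrist force passes 120 N, or if a joint passes its speed limit or range.

ROBOT

A 6-joint arm with a two-finger parallel gripper is mounted at the origin on the work surface. World frame = base frame: x ahead of the robot, y to its left, z up, the work surface at z = 0. Lengths are in mm, angles in degrees, forces in N, time in s.
With the tool pointing down it reaches from about 350 to 975 mm from the base axis. Payload 4.9 kg.
Tool frame: the origin (TCP) lies midway between the tips of the shut fingers; the grasp point (between the pads) lies 19 mm behind it; z points along the fingers, y is the line along which they close (so a half turn about z gives the same grasp; the last joint's range is limited). The gripper opens to 85 mm and grips with 20 to 120 N. Pads are 22 mm wide; open, the fingers measure 114 mm over their backs; the gripper's body (76 mm by 85 mm) begins 54 mm behind the grasp point. The pads swing forward as they close: fully open they stand 13 mm farther back than shut.
Start: joints at [-77.693, 3.019, 92.412, -0, 84.569, -6.818], TCP at [204.766, -590.485, 231.304] pointing down, gripper open.
Joint ranges: [-172.51, 172.51], [-57.92, 126.97], [3.15, 148.05], [-58.71, 238.71], [5.1, 150.11], [-179.66, 179.66]. Speed limits (degrees/s): [147.25, 147.25, 180, 180, 180, 180].

INTERFACE

Orientations are given as a 3x3 rotation matrix whose columns are the frame's x, y, z axes.
In Python, from rig import env gives the robot as it stands.
- The arm moves only by the shell command python3 -m pendant 'ROWS'. ROWS is JSON, a list that holds one entry, the list of rows, each a list of 5 numbers: the shift along the tool's x, y, z in cm, then the turn about the tool's z in degrees, then the gripper's target within -1 to 1 (shut at 1, half-way at 0, fully open at -1). In form: [[[x, y, z, yaw, jaw], ...]]. A call has 1 to 8 rows; each row shifts and turns the commanded pose from where the row before left it, along the tool's axes as they then stand; what a row does not reach is not made up. A row lasts 1/8 s, in which the tool goes at most 62.5 mm and 10.7 degrees, less where a joint would pass 70% of its speed; a pose out of reach is approached as far as the arm can. A call is refused whole if a number of a shift passes 6.25 or a number of a turn 10.7, either way. A call with a gripper value outside its range is refused whole. The fingers move at their own pace and stop on an object; the grip force is fixed at half the most. Time passes only in rows, so rows that do not move let the fingers close. It gives the time, the measured TCP pose, the force, the opening and the grip force at its end, in the units of the state.
- env.read_state(): the state, without advancing time (a new reading comes with each control period).
- env.capture(name): name is "scene" or "top" or "wrist"; returns a dict with "color" (384x512x3 uint8, red, green, blue), "fx", "fy", "cx", "cy" (pixels), "k1" (the pictures are not rectified: a ray, as slopes to the right and down, at radius r is drawn at 1 + k1 r^2 times it, then the intrinsics apply), "R" (3x3) and "t" (3): a world point X has camera coordinates R X + t. Camera axes: x right, y down, z forward; pixel columns grow to the right and rows downward; lengths in mm; the calibration is good to about 2 mm. A picture is of the moment at which its call begins. There is no depth.
- env.hand_in(): hands the job in; it is judged then, once.
The state is a dict: "t": time; "q": joint angles; "dq": joint speeds; "joint_efforts": joint torques, N m; "eef_pos": TCP position; "tcp_rot": TCP orientation; "force": force on the tool from outside, world axes, zero at the start; "moment": the same for the moment, N m; "opening": finger opening in mm; "gripper_force": force on a finger pad.
Only numpy, scipy, OpenCV 4.12 (cv2) and the standard library are available. Lean on these libraries where they do the work, as an engineer would, in place of code of your own. Each camera call takes 0.05 s, during which the arm holds its last target. There are 200 camera calls.

## Working session

There is one attempt and no reset: what is moved stays moved. The work goes in short steps, Python scripts to look and compute and a shell command to move; the robot and the scene stay as the last step left them, time stands still between calls to the robot, and variables do not carry over. Pictures are saved under pics/ and viewed, at most 10 in all, crops included, and the job is handed in when it is done.

```bash
mkdir -p pics; ls; cat > h.py <<'E'
import numpy as np, cv2, pickle
from rig import env
def snap(n,f):
    c=env.capture(n); pickle.dump(c,open(f'pics/{f}.pkl','wb')); cv2.imwrite(f'pics/{f}.png',cv2.resize(c['color'][:,:,::-1],(800,600),interpolation=cv2.INTER_CUBIC)); return c
def proj(c,X):
    p=np.asarray(c['R'])@np.asarray(X,float)+np.asarray(c['t']); a=p[:2]/p[2]; a=a*(1+c['k1']*(a@a)); return np.array([c['fx']*a[0]+c['cx'],c['fy']*a[1]+c['cy']])
E
python3 - <<'E'
from h import *
for n in ('scene','top'):
    c=snap(n,n+'0'); R=np.array(c['R']); print(n,c['fx'],c['k1'],-R.T@np.array(c['t']),R.tolist())
s=env.read_state(); print(s['t'],s['eef_pos'],s['tcp_rot'],s['opening'])
E
```

```text
pics
scene 373.7500839001239 -0.004743012109584216 [1070.34335322 -538.66534962 1259.26481465] [[0.7622119005794713, 0.6472143729179952, -0.012106779232984078], [0.5307353668758066, -0.6355259661829386, -0.5607376540365783], [-0.3706116416981975, 0.4209754170917921, -0.8279050122098298]]
top 382.7427260753342 -0.0945482419461207 [ 249.96007587   31.90444695 1710.19584809] [[0.023549950413264704, -0.9994930145691132, 0.02142693779053298], [-0.9816252717836225, -0.027177985139935044, -0.18887345742444372], [0.1893600423301137, -0.016585263075395203, -0.9817676422746158]]
0.1 [ 204.66172792 -589.94809783  230.17640079] [[ 9.44811828e-01  3.27613292e-01 -3.75532406e-04]
 [ 3.27613422e-01 -9.44810137e-01  1.80274345e-03]
 [ 2.35795892e-04 -1.82628279e-03 -9.99998305e-01]] 85.39660493255849
```

View pics/scene0.png

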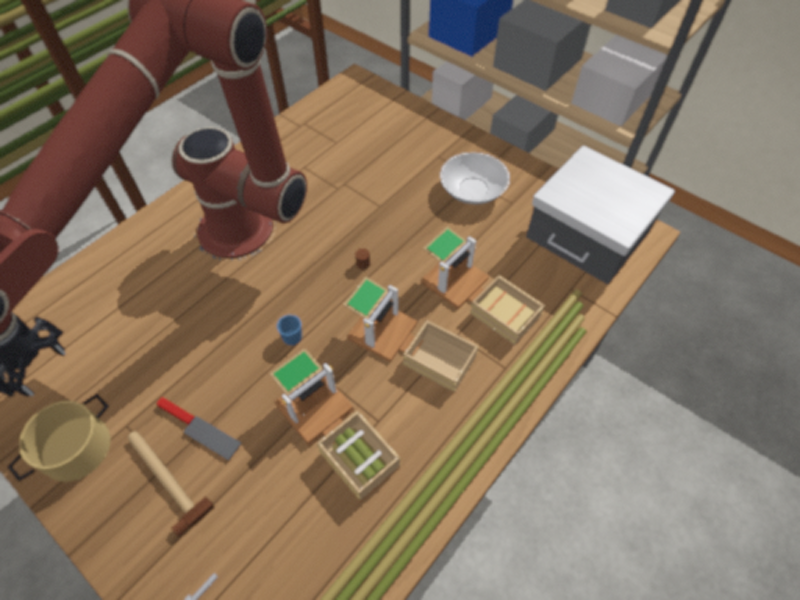

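View pics/top0.png

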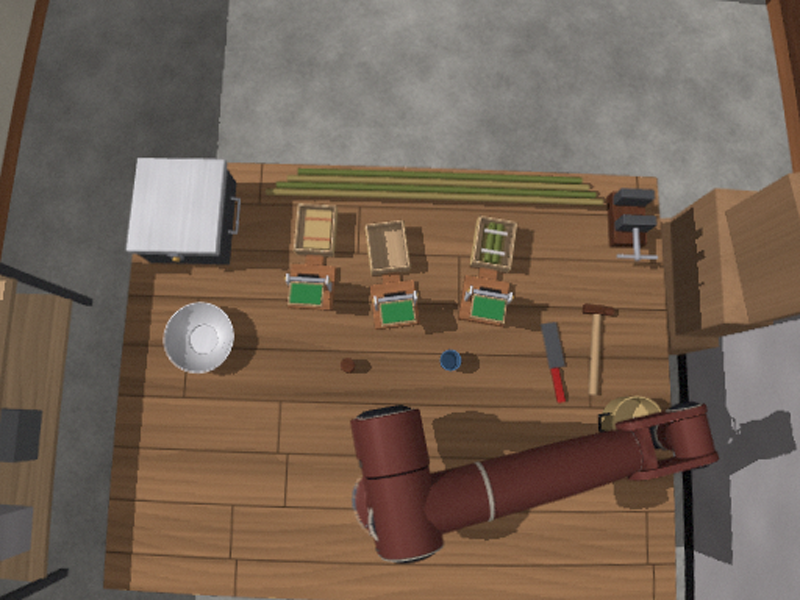

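The middle station's tray is empty: marker at about (397,310) in top and (366,297) in scene. I'll enlarge both.

```bash
python3 - <<'E'
from h import *
a=pickle.load(open('pics/top0.pkl','rb'))['color'];b=pickle.load(open('pics/scene0.pkl','rb'))['color']
# top crop x 225..289 y 165..225 ; scene crop x 210..274, y 165..240
A=cv2.resize(a[130:220,225:285],None,fx=6.6,fy=6.6,interpolation=cv2.INTER_CUBIC)
B=cv2.resize(b[165:255,210:270],None,fx=6.6,fy=6.6,interpolation=cv2.INTER_CUBIC)
cv2.imwrite('pics/crop.png',np.hstack([A,B])[:,:,::-1])
# green centroid & quad
for n,im,(x0,y0,x1,y1) in(('top',a,(230,170,280,220)),('scene',b,(215,170,255,210))):
    h=cv2.cvtColor(im,cv2.COLOR_RGB2HSV)
    m=((abs(h[...,0].astype(int)-70)<15)&(h[...,1]>150)).astype(np.uint8); M=np.zeros_like(m);M[y0:y1,x0:x1]=m[y0:y1,x0:x1]
    mm=cv2.moments(M,True);print(n,mm['m10']/mm['m00'],mm['m01']/mm['m00'],cv2.boxPoints(cv2.minAreaRect(cv2.findNonZero(M))).round(1).tolist())
E
```

```text
top 254.32075471698113 199.80188679245282 [[244.8000030517578, 195.39999389648438], [262.79998779296875, 193.1999969482422], [264.1000061035156, 203.6999969482422], [246.10000610351562, 206.0]]Traceback (most recent call last):
  File "<stdin>", line 11, in <module>
ZeroDivisionError: float division by zero
```

View pics/crop.png

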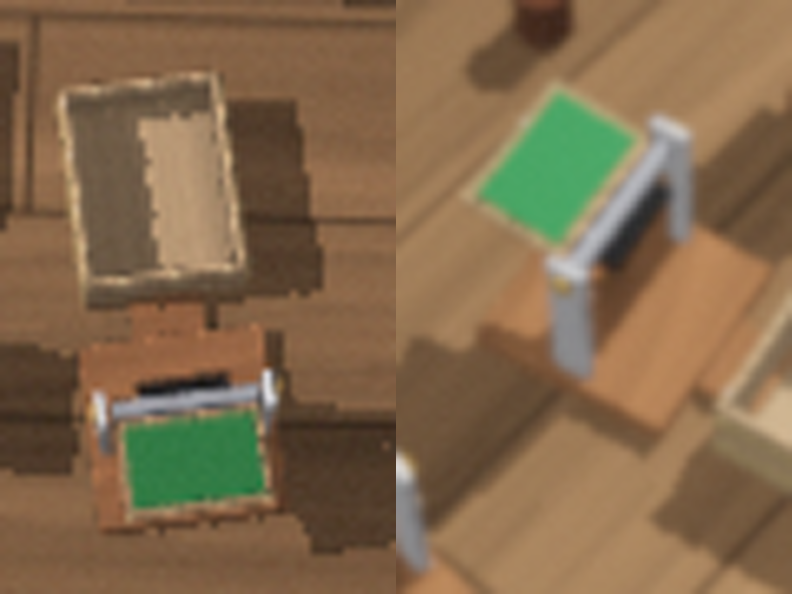

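```bash
cat >> h.py <<'E'
def rot(y): return np.array([[np.cos(y),-np.sin(y),0],[np.sin(y),np.cos(y),0],[0,0,1]])
def mk(r,y,n,a): return np.array([-r*np.cos(a)+n*np.sin(a),y,r*np.sin(a)+n*np.cos(a)])
E
python3 - <<'E'
from h import *
from scipy.optimize import least_squares
T=pickle.load(open('pics/top0.pkl','rb'));S=pickle.load(open('pics/scene0.pkl','rb'))
d=[]
f=lambda p,o:(np.array(p)+.5)/6.6-.5+np.array(o)
G={(14,42):((122,424),(164+78,138)),(14,-42):((262,408),(164,245)),(69,-42):((268,493),(79,193)),(69,42):((135,510),(164,90))}
F={(65,65):((80,348),(374,265)),(65,-65):((267,325),(264,430)),(-65,65):((100,530),None),(-65,-65):((280,510),(84,325))}
obs=[]
for k,(t,s) in G.items(): obs+= [('g',k,T,f(t,(225,130))),('g',k,S,f(s,(210,165)))]
for k,(t,s) in F.items():
    obs.append(('f',k,T,f(t,(225,130))))
    if s: obs.append(('f',k,S,f(s,(210,165))))
def res(p):
    R=rot(p[3]);h=p[:3];o=[]
    for t,k,c,uv in obs:
        L=mk(*k,4,p[4]) if t=='g' else np.array([*k,14-110])
        o+=list(proj(c,h+R@L)-uv)
    return np.array(o)
r=least_squares(res,[600,0,130,0,0.1],loss='soft_l1');cov=np.linalg.inv(r.jac.T@r.jac)*.3
print(r.x,np.sqrt(np.diag(cov)));print(res(r.x).reshape(-1,2).round(1).tolist())
h=r.x[:3];R=rot(r.x[3]);print('edge',h+R@mk(75,0,0,r.x[4]))
# rough positions of objs
def ray(c,u,v,z):
    a=np.array([(u-c['cx'])/c['fx'],(v-c['cy'])/c['fy']]);b=a.copy()
    for _ in range(5): b=a/(1+c['k1']*(b@b))
    d=c['R'].T@np.array([*b,1]);o=-c['R'].T@c['t'];return o+d*(z-o[2])/d[2]
for n,u,v,z in(('stop',348,365,45),('cup',450,357,60),('mL',308,292,130),('mR',489,307,130)): print(n,ray(T,u*.64,v*.64,z).round())
E
```

```text
[5.47513818e+02 9.07009196e+00 1.14222776e+02 1.46589648e-01
 1.43051932e-01] [0.7680903  0.83803255 2.19285312 0.00921513 0.05043066]
[[0.0, 0.2], [-0.0, -0.0], [-1.4, 0.3], [-0.6, -0.0], [-0.6, -0.2], [-0.3, 0.1], [-0.4, -0.4], [-0.5, -0.2], [-0.6, -0.7], [0.6, 0.1], [-0.4, -0.6], [-0.4, 0.2], [-0.3, 0.1], [1.4, -0.4], [-1.6, 0.5]]
edge [474.07606588  -1.77290035 124.91511557]
stop [365. 133.  45.]
cup [ 393. -149.   60.]
mL [552. 243. 130.]
mR [ 524. -246.  130.]
```

```bash
python3 -m pendant '[[[0,0,0,10.7,1],[2.84,-4.93,0,0,1],[2.84,-4.93,0,0,1],[2.84,-4.93,0,0,1],[2.84,-4.93,0,0,1],[2.84,-4.93,0,0,1],[2.84,-4.93,0,0,1],[2.84,-4.93,0,0,1]]]'; python3 -m pendant '[[[2.84,-4.93,0,0,1],[2.84,-4.93,0,0,1],[2.84,-4.93,0,0,1],[2.84,-4.93,0,0,1],[0,0,0,0,1],[0,0,0,0,1],[0,0,0,0,1]]]'
cat > st.py <<'E'
from h import *
H=np.array([547.5,9.1,114.2]);s=env.read_state()
p=rot(.1466).T@(s['eef_pos']-H); x=s['tcp_rot'][:,0]
print(round(s['t'],2),'station-rel-hinge',p.round(1),'yaw',np.degrees(np.arctan2(x[1],x[0])).round(1),'F',(rot(.1466).T@s['force']).round(1),'M',s['moment'].round(2),'op',s['opening'])
E
python3 st.py; python3 -c "
from h import *
snap('wrist','w1')"
```

```text
t: 1.1
eef_pos: [351.0, -218.1, 230.9]
tcp_rot: [[0.989, 0.146, 0.0], [0.146, -0.989, 0.0], [0.0, -0.0, -1.0]]
force: [1.5, 0.6, 0.4]
opening: -0.5
gripper_force: 0.0
t: 1.98
eef_pos: [434.0, -9.3, 231.1]
tcp_rot: [[0.99, 0.144, -0.0], [0.144, -0.99, -0.0], [-0.0, 0.0, -1.0]]
force: [-0.8, 0.3, -0.0]
opening: 0.2
gripper_force: 0.0
1.98 station-rel-hinge [-114.9   -1.6  116.9] yaw 8.3 F [-0.7  0.4 -0. ] M [-0.06 -0.04  0.03] op 0.15461546235892498
```

View pics/w1.png

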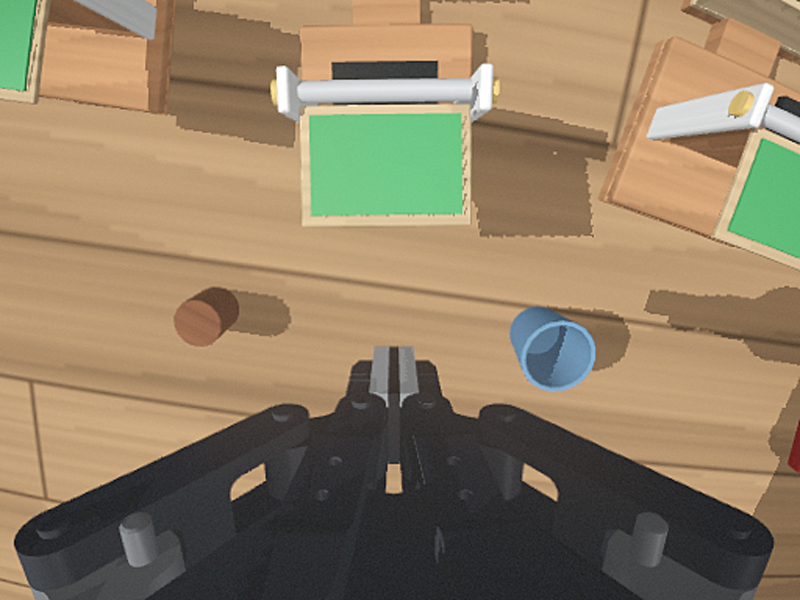

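The marker is centred ahead: green plate corners (308,113), (463,112), (463,215), (309,216), front board corners (303,226), (470,225). I'll refine the fit with these.

```bash
python3 - <<'E'
from h import *
from scipy.optimize import least_squares
W=pickle.load(open('pics/w1.pkl','rb'))
o=[((14,42,4),(308,113)),((14,-42,4),(463,112)),((69,-42,4),(463,215)),((69,42,4),(309,216)),((75,47.5,2),(303,226)),((75,-47.5,2),(470,225))]
x0=np.array([547.5,9.07,114.2,.1466,.143])
def res(p): return np.r_[np.ravel([proj(W,p[:3]+rot(p[3])@mk(*k,p[4]))-(np.array(u)+.5)*.64+.5 for k,u in o]),(p-x0)/[2,2,3,.02,.05]]
r=least_squares(res,x0);print(r.x,res(r.x)[:12].round(1))
E
```

```text
[5.44886536e+02 1.15115729e+01 1.14588507e+02 1.49240390e-01
 1.22022021e-01] [ 0.2 -0.1  0.2  0.1 -0.6 -0.3  1.  -0.6 -0.8  0.1  0.7  0.3]
```

```bash
python3 -m pendant '[[[0,0.3,5,0,1],[0,0,5,0,1],[0,0,2.7,0,1],[0,0,0,0,1],[1,0,0,0,1],[0.5,0,0,0,1],[0,0,0,0,1]]]'; python3 st.py;  python3 -m pendant '[[[0.5,0,0,0,1],[0.4,0,0,0,1],[0,0,0,0,1]]]'; python3 st.py
```

```text
t: 2.9
eef_pos: [451.1, -9.2, 105.8]
tcp_rot: [[0.989, 0.147, 0.002], [0.147, -0.989, -0.0], [0.002, 0.001, -1.0]]
force: [-0.1, 0.0, 0.2]
opening: -0.1
gripper_force: 0.0
2.9 station-rel-hinge [-98.1  -4.   -8.4] yaw 8.4 F [-0.1  0.   0.2] M [ 0.01 -0.03  0.05] op -0.10618270680898902
t: 3.28
eef_pos: [458.7, -7.6, 104.3]
tcp_rot: [[0.989, 0.147, -0.0], [0.147, -0.989, 0.0], [-0.0, -0.0, -1.0]]
force: [0.4, 1.2, 0.3]
opening: 0.1
gripper_force: 0.0
3.27 station-rel-hinge [-90.3  -3.6  -9.9] yaw 8.4 F [0.5 1.1 0.3] M [ 0.03 -0.    0.01] op 0.0863219591608926
```

```bash
python3 -m pendant '[[[0.3,0,0,0,1],[0,0,0,0,1]]]'; python3 st.py;  python3 -m pendant '[[[0.3,0,0,0,1],[0,0,0,0,1]]]'; python3 st.py
```

```text
t: 3.52
eef_pos: [461.6, -7.2, 104.3]
tcp_rot: [[0.989, 0.147, -0.0], [0.147, -0.989, 0.0], [-0.0, -0.0, -1.0]]
force: [0.2, -0.8, -0.2]
opening: -0.1
gripper_force: 0.0
3.52 station-rel-hinge [-87.4  -3.6  -9.9] yaw 8.4 F [ 0.1 -0.9 -0.2] M [ 0.03  0.01 -0.03] op -0.13720300355960166
t: 3.78
eef_pos: [462.0, -7.1, 103.1]
tcp_rot: [[0.989, 0.147, -0.007], [0.147, -0.989, -0.001], [-0.007, -0.0, -1.0]]
force: [-5.9, -1.8, 1.5]
opening: -0.0
gripper_force: 3.7
3.77 station-rel-hinge [-86.9  -3.5 -11.1] yaw 8.4 F [-6.1 -0.9  1.5] M [-0.32  1.1  -0.  ] op -0.021050808467110715
```

```bash
python3 -m pendant '[[[0.1,0,-0.4,0,1],[0.1,0,-0.4,0,1],[0.1,0,-0.4,0,1]]]'; python3 st.py; python3 -c "
from h import *
c=snap('wrist','w2');s=snap('scene','s2')
cv2.imwrite('pics/c2.png',np.hstack([cv2.resize(c['color'][0:200,100:400],(400,267)),cv2.resize(s['color'][150:250,190:290],(400,267),interpolation=2)])[:,:,::-1])"
```

```text
t: 4.15
eef_pos: [464.6, -6.7, 114.8]
tcp_rot: [[0.989, 0.147, -0.008], [0.147, -0.989, -0.001], [-0.008, -0.0, -1.0]]
force: [-7.8, -1.6, 0.4]
opening: 0.1
gripper_force: 3.8
4.15 station-rel-hinge [-84.3  -3.5   0.6] yaw 8.4 F [-8.  -0.5  0.4] M [-0.32  1.11 -0.01] op 0.07020388498669548
```

View pics/c2.png

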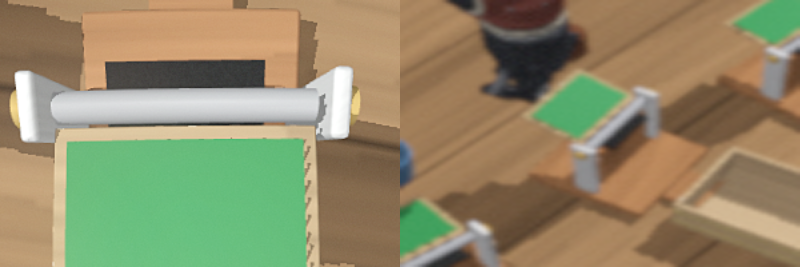

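```bash
python3 -m pendant '[[[0.15,0,-0.45,0,1],[0.2,0,-0.45,0,1],[0.2,0,-0.45,0,1],[0.2,0,-0.45,0,1]]]'; python3 st.py;  python3 -m pendant '[[[0.35,0,-0.4,0,1],[0.35,0,-0.4,0,1],[0.35,0,-0.4,0,1],[0.35,0,-0.4,0,1]]]'; python3 st.py; python3 -c "
from h import *
c=snap('wrist','w3');s=snap('scene','s3')
cv2.imwrite('pics/c3.png',np.hstack([cv2.resize(c['color'][0:267,100:400],(400,356)),cv2.resize(s['color'][150:239,190:290],(400,356),interpolation=2)])[:,:,::-1])"
```

```text
t: 4.75
eef_pos: [473.2, -5.4, 133.7]
tcp_rot: [[0.989, 0.147, -0.005], [0.147, -0.989, -0.0], [-0.005, -0.0, -1.0]]
force: [-4.2, -0.6, 1.1]
opening: -0.1
gripper_force: 2.1
4.75 station-rel-hinge [-75.6  -3.5  19.5] yaw 8.4 F [-4.3  0.   1.1] M [-0.12  0.62 -0.04] op -0.05633956441378773
t: 5.25
eef_pos: [488.1, -3.2, 150.5]
tcp_rot: [[0.989, 0.146, -0.002], [0.146, -0.989, 0.0], [-0.002, -0.0, -1.0]]
force: [-3.7, 0.6, 1.1]
opening: -0.1
gripper_force: 1.4
5.25 station-rel-hinge [-60.5  -3.4  36.3] yaw 8.4 F [-3.5  1.2  1.1] M [0.05 0.37 0.01] op -0.0804569470570604
```

View pics/c3.png

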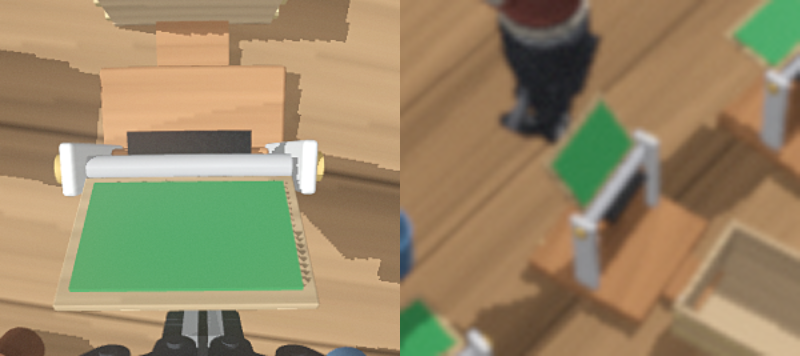

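```bash
python3 -m pendant '[[[0.75,0,-0.37,0,1],[0.75,0,-0.37,0,1],[0.75,0,-0.37,0,1],[0.75,0,-0.37,0,1],[0.75,0,-0.37,0,1],[0.75,0,-0.37,0,1]]]'|head -1; python3 st.py;  python3 -m pendant '[[[0.7,0,0,0,1],[0.7,0,0,0,1],[0.7,0,0,0,1],[0.7,0,0,0,1],[0.7,0,0,0,1],[0,0,0,0,1]]]' | head -1; python3 st.py; python3 -c "
from h import *
c=snap('wrist','w4');s=snap('scene','s4')
cv2.imwrite('pics/c4.png',np.hstack([cv2.resize(c['color'][0:267,100:400],(400,356)),cv2.resize(s['color'][150:239,190:290],(400,356),interpolation=2)])[:,:,::-1])"
```

```text
t: 6.1
6.1 station-rel-hinge [-14.5  -3.6  58.4] yaw 8.4 F [-0.9 -0.2  0.2] M [-0.01  0.13  0.04] op 0.10372235698388772
t: 6.85
6.85 station-rel-hinge [20.7 -3.6 58.5] yaw 8.4 F [ 0.1 -1.  -0.5] M [ 0.02 -0.    0.03] op -0.0792101584416499
```

View pics/c4.png

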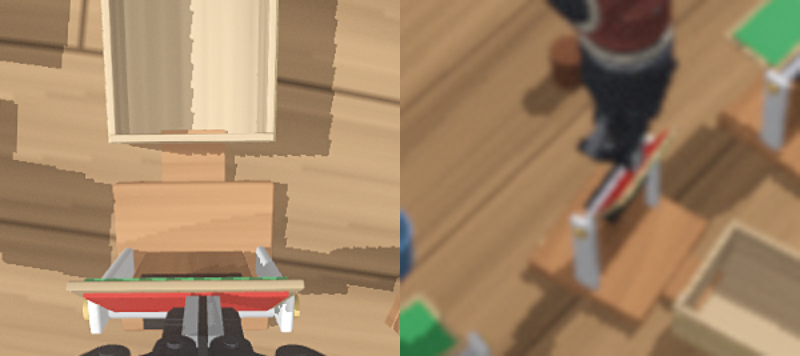

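```bash
python3 -m pendant '[[[0.85,0,0.6,0,1],[0.85,0,0.6,0,1],[0.43,0,0.67,0,1],[0.43,0,0.67,0,1],[0.43,0,0.67,0,1],[0.17,0,0.6,0,1],[0.17,0,0.6,0,1]]]'|head -1; python3 st.py;  python3 -m pendant '[[[0.17,0,0.5,0,1],[0,0,0.3,0,1],[0,0,0.2,0,1],[0,0,0,0,1]]]' | head -1; python3 st.py
```

```text
t: 7.82
7.83 station-rel-hinge [53.5 -3.6 13.8] yaw 8.4 F [0.4 0.9 1. ] M [-0.04 -0.05 -0.  ] op -0.07838370849247647
t: 8.32
8.32 station-rel-hinge [54.9 -3.6  4.1] yaw 8.4 F [-0.2 -0.5 -1.2] M [ 0.02 -0.02  0.  ] op 0.14614261599862532
```

Press on until the stop is felt.

```bash
python3 -m pendant '[[[0,0,0.2,0,1],[0,0,0,0,1]]]'|head -1; python3 st.py;  python3 -m pendant '[[[0,0,0.2,0,1],[0,0,0,0,1]]]' | head -1; python3 st.py; python3 -m pendant '[[[0,0,0.2,0,1],[0,0,0,0,1]]]' | head -1; python3 st.py
```

```text
t: 8.57
8.57 station-rel-hinge [54.9 -3.6  2.1] yaw 8.4 F [-0.6  0.5  0.4] M [-0.03  0.01  0.05] op -0.28038497028918974
t: 8.82
8.82 station-rel-hinge [55.2 -3.6  1.1] yaw 8.4 F [-2.7  0.4  4.5] M [-0.05  0.38  0.02] op -0.0018897119694900979
t: 9.07
9.07 station-rel-hinge [55.2 -3.6  0.8] yaw 8.4 F [-7.3  0.9 13.4] M [0.1  1.2  0.03] op 0.22430629801092142
```

```bash
python3 -m pendant '[[[0,0,-1,0,1],[0,0,-4,0,1],[0,0,-5,0,1],[-4,0,-2,0,1],[-6,0,0,0,1],[-4,0,0,0,1],[0,0,0,0,1]]]'|head -1; python3 st.py; python3 -c "
from h import *
c=snap('wrist','w5');s=snap('scene','s5')
cv2.imwrite('pics/c5.png',np.hstack([cv2.resize(c['color'][0:267,100:400],(400,356)),cv2.resize(s['color'][120:298,170:370],(400,356),interpolation=2)])[:,:,::-1])"
```

```text
t: 9.95
9.95 station-rel-hinge [-86.7  -3.5 117.8] yaw 8.4 F [-0.1  0.2  1. ] M [ 0.02 -0.06  0.01] op 0.15987583143163042
```

View pics/c5.png

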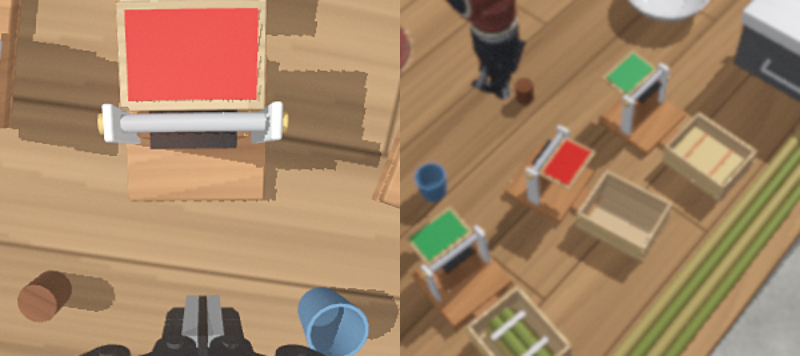

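The marker lies red side up. The 13 N reaction while pressing confirms it reached its stop, and nothing else has moved. Handing in.

```bash
python3 -c "
from rig import env
print(env.hand_in())"
```

```text
the job is handed in; nothing more can be done
None
```

The empty (middle) tray's marker is flipped fully over with its red face up; in the last picture the other two markers are still green side up and nothing looks moved. The job was handed in at about 10 s, and the hand-in returned no verdict.

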